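# Mark the blank in the loaded dowel-marking jig

### The arm

A 6-joint arm with a two-finger parallel gripper is mounted at the origin on the work surface. World frame = base frame: x ahead of the robot, y to its left, z up, the work surface at z = 0. Lengths are in m, angles in rad, forces in N, time in s.
With the tool pointing down it reaches from about 0.3 to 0.825 m from the base axis. Payload 5.4 kg.
Tool frame: the origin (TCP) lies between the finger pads; the fingertips stand 11 mm ahead of it and the grasp point (between the pads) lies 8 mm behind it; z points along the fingers, y is the direction in which the jaws open and shut (so a half turn about z gives the same grasp; the last joint's range is limited). The gripper opens to 92 mm and grips with 3 to 60 N. Pads are 20 mm wide; open, the fingers measure 128 mm over their backs; the gripper's body (75 mm by 189 mm) begins 69 mm behind the grasp point.
Start: joints at [-1.559, 0.158, 1.597, -0, 1.386, -0.21], TCP at [0.126, -0.561, 0.226] pointing down, gripper open.
Joint ranges: [-2.91, 2.91], [-0.94, 2.29], [0.18, 2.7], [-1.29, 4.43], [0.17, 2.64], [-3, 3]. Speed limits (rad/s): [2.57, 2.57, 3.14, 3.14, 3.14, 3.14].

### API

Orientations are given as a rotation vector (axis times angle).
In Python, from cell import read_state, camera, finish_job, find_in gives the robot as it stands.
- The arm moves only by the tool carry_out, never from a script. Its argument "steps" is a list of rows, each an object with "linear": the shift along the tool's x, y, z in mm, a list of three; "delta_rot": the turn, a rotation vector about the tool's x, y, z in rad, a list of three. A call has 1 to 10 rows; each row is the pose to reach, as a shift and turn from the pose commanded when the call began, along the tool's axes at that moment; what a row does not reach only later rows make up. A row lasts 1/8 s, in which the tool goes at most 62.5 mm and 10.7 degrees, less where a joint would pass 70% of its speed; a pose out of reach is approached as far as the arm can. A call with a gripper value outside its range is refused whole. "gripper" is the finger opening in mm, from 0 to 91.9, set as the call begins (left out, the last holds). The fingers move at their own pace and stop on an object; "newtons" is the grip in N (left out, the last holds). Time passes only in rows, so rows that repeat a pose let the fingers close. It gives the time, the measured TCP pose, the force and the opening at its end, in the units of the state.
- read_state(): the state, without advancing time (a new reading comes with each control period).
- camera(name): name is "side" or "top" or "wrist"; returns a dict with "frame" (420x560x3 uint8, blue, green, red), "z_map" (420x560 float32, m along the optical axis (not along the pixel's ray), 0 where there is no reading), "fx", "fy", "cx", "cy" (pixels), "world_to_cam" (4x4, takes a point from world to camera coordinates). Camera axes: x right, y up, looking along -z (the intrinsics and any distortion apply to the point x, -y, -z); pixel columns grow to the right and rows downward; lengths in m; the calibration is good to about 2 mm. A picture is of the moment at which its call begins.
- finish_job(): hands the job in, once; it reports no verdict.
Trained networks look in a picture, given as the dict that the camera call returned (one of the last four; its "shot" number tells which), for a name from the list of things; names that differ only in an ending like _2 or _b are one class to them, and where a whole thing is asked for, a point or a joint stands for the part that bears it (a point fixed in the world has none). Each returns a list of dicts, best first, with "score" (0 to 1); they miss things now and then, are a little off and sometimes report something else, mostly with a low value. They report only what shows in the picture. A call takes as long as a camera call. They do not tell look-alikes from the thing itself.
- find_in(picture, name): "point" ([x, y, z] in m, in the coordinates of the camera as it stood for that picture, good to about 4 mm: the middle of the surface that is visible of it).
The state is a dict: "t": time; "joint_pos": joint angles; "qvel": joint speeds; "effort": joint torques, N m; "eef_pos": TCP position; "eef_rot": TCP orientation; "force": force on the tool from outside, world axes, zero at the start; "wrist_torque": the same for the moment, N m; "gripper_width": finger opening in m.
Only numpy, scipy, OpenCV 4.12 (cv2) and the standard library are available. Lean on these libraries where they do the work, as an engineer would, in place of code of your own. Each camera call takes 0.05 s, during which the arm holds its last target.

### The job

Two identical dowel-marking jigs stand on the workshop bench, each with a hinged plate that a spring holds tilted up; a long strip of wood lies under the plate of only one of them. Push the plate of that loaded jig down until it lies level, hold it there for about a second so that the points mark the wood, then let it spring back up. Leave the empty jig's plate alone and do not shift the strip of wood.

Things in the scene. Friction and masses are not known exactly. Their poses are not given: they have to be found in the camera images.
- loaded_pad (a point): Middle of the black rubber pad (75 x 60 mm) on top of the loaded jig's aluminium tilt plate (134 x 76 x 8 mm, pad 4 mm more), 110 mm from the hinge. z: plate's upward normal; x: from the free edge to the hinge; y: along the hinge. At rest it is 102 mm above the bench, the free edge up and towards the robot; plate level: 48 mm up and 19 mm further from the hinge, horizontally.
- loaded_plate (a joint): Hinge of that plate, rad: 0 = sprung fully up (rest, 30 degrees of tilt), 0.52 = level, against two fixed stops, clear of the wood. It springs back when let go. A tool pushed straight down where the pad's middle is at rest stays on the pad (which reaches 61 to 137 mm from the hinge) and needs about 17 N at level. The hinge pin is 40 mm above the bench; clear above.
- blank: Strip of light wood, 45 x 180 x 18 mm (x, y, z), 50 to 100 g, lying loose between low fences on the loaded jig's grey base (170 x 90 x 15 mm, fixed to the bench), under the plate, parallel to the hinge, sticking out some 45 mm on both sides. Origin at the centre of its underside, 15 mm above the bench; y runs along the strip.
- empty_pad (a point): The same point, same axes and sizes, on the plate of the other jig, which is identical but has no wood in it and stands on the other side of the bench's middle (left or right); leave it alone. Loose on the bench nearby: a short wood offcut and a hammer beyond the jigs, a glue jar 85 mm tall on the robot's side.
Not all that is in view belongs to the job. Leave any red look-alike of the part that bears loaded_pad alone. Leave any orange look-alike of the part that bears empty_pad alone.

How it is judged:
By the outcome, as a careful person would: the job done as asked, in the order asked, and still so for the second after the job is handed in, with the robot touching nothing.
It also fails if it takes over 32 s, if anything falls off the work surface, if the arm or the gripper's body presses on something with over 40 N, if the wrist force passes 120 N, or if a joint passes its speed limit or range.

## Working session

There is one attempt and no reset: what is moved stays moved. The work goes in short steps, Python scripts to look and compute and a tool call to move; the robot and the scene stay as the last step left them, time stands still between calls to the robot, and variables do not carry over. Pictures are saved under pics/ and viewed, and the job is handed in when it is done.

Besides the shell and the picture viewer there is one more tool, called as name(argument=value, ...) on one line, values as JSON. carry_out: Moves the arm, as the interface text tells. Its arguments: {"type":"object","properties":{"steps":{"type":"array","items":{"type":"object","properties":{"linear":{"type":"array","items":{"type":"number"}},"delta_rot":{"type":"array","items":{"type":"number"}}}}},"gripper":{"type":"number"},"newtons":{"type":"number"}},"required":["steps"]}

```bash
mkdir -p pics; ls
cat > h.py <<'E'
import numpy as np, cv2
from cell import read_state, camera, finish_job, find_in
def c2w(p,pt):
    M=np.linalg.inv(np.array(p["world_to_cam"])); return (M@np.r_[pt,1])[:3]
def w2px(p,w):
    c=(np.array(p["world_to_cam"])@np.r_[w,1])[:3]; return p["cx"]+p["fx"]*c[0]/-c[2], p["cy"]+p["fy"]*(-c[1])/-c[2]
def cloud(p):
    z=p["z_map"]; v,u=np.mgrid[0:z.shape[0],0:z.shape[1]]
    c=np.stack([(u-p["cx"])/p["fx"]*z,-(v-p["cy"])/p["fy"]*z,-z,np.ones_like(z)],-1)
    w=(c@np.linalg.inv(np.array(p["world_to_cam"])).T)[...,:3]; w[z==0]=np.nan
    return w
E
python3 - <<'E'
from h import *
s=read_state(); print(s["t"],s["eef_pos"],s["eef_rot"],s["force"])
for n in ["top","side"]:
    p=camera(n); cv2.imwrite(f"pics/{n}0.png",p["frame"]); print(n,[k for k in p])
    for o in ["loaded_pad","empty_pad","blank"]:
        for d in find_in(p,o):
            w=c2w(p,d["point"]); print(o,round(d["score"],2),w.round(3),np.round(w2px(p,w)))
E
```

```text
pics
0.0 [ 0.12648594 -0.5602995   0.22463511] [-3.12044291e+00 -3.47503160e-01 -2.97986134e-04] [ 0.14670723 -0.31281631  0.52085032]
top ['frame', 'z_map', 'fx', 'fy', 'cx', 'cy', 'world_to_cam', 'shot']
loaded_pad 0.85 [ 0.608 -0.243  0.084] [371. 196.]
loaded_pad 0.63 [ 0.477 -0.067  0.084] [298. 253.]
empty_pad 0.81 [0.503 0.326 0.085] [128. 246.]
empty_pad 0.76 [0.524 0.132 0.088] [212. 235.]
blank 0.66 [ 0.603 -0.209  0.034] [352. 200.]
side ['frame', 'z_map', 'fx', 'fy', 'cx', 'cy', 'world_to_cam', 'shot']
loaded_pad 0.77 [ 0.482 -0.051  0.084] [335. 208.]
loaded_pad 0.66 [ 0.608 -0.225  0.084] [288. 166.]
empty_pad 0.95 [0.502 0.342 0.089] [308. 353.]
empty_pad 0.89 [0.516 0.142 0.09 ] [311. 262.]
blank 0.56 [ 0.606 -0.208  0.034] [288. 187.]
blank 0.25 [ 0.606 -0.222  0.088] [289. 165.]
```

View pics/top0.png

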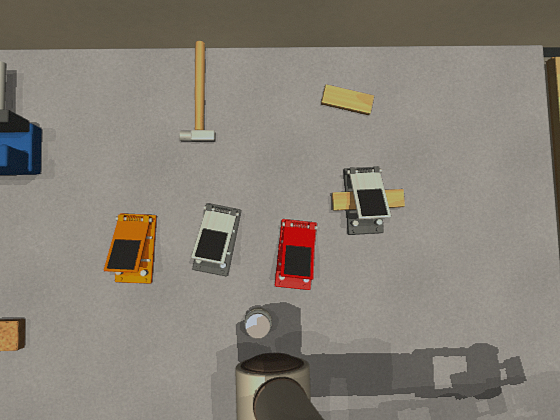

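View pics/side0.png

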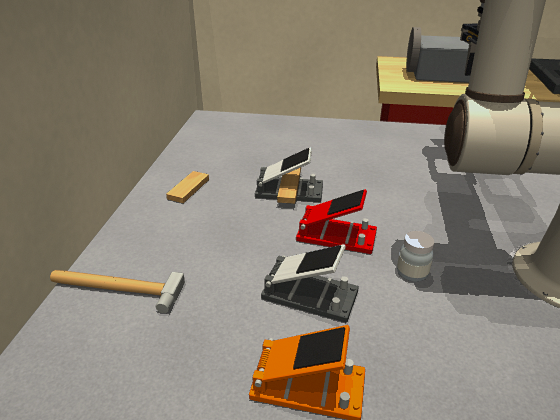

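Top view: four plates could be the target.
- Aluminium with wood strip: pad at (371,203). The strip's ends stick out at (340,200) and (397,198).
- Aluminium without wood: (212,245).
- Red look-alike: (298,260).
- Orange look-alike: (125,254).

I choose the one with wood. The jar is at (258,325). Next I measure the pad from the depth map.

Run:
```python
from h import *
from scipy.spatial.transform import Rotation as R
res=[]
for n in ["top","side"]:
    p=camera(n); w=cloud(p); g=p["frame"].max(2)
    m=(g<60)&(abs(w[...,0]-0.59)<.12)&(abs(w[...,1]+.23)<.1)&(w[...,2]>.06)&(w[...,2]<.15)
    k,l,st,c=cv2.connectedComponentsWithStats(m.astype(np.uint8)); i=1+np.argmax(st[1:,4]); m=l==i
    P=w[m]; 
    med=P.mean(0); U,S,V=np.linalg.svd(P-med,full_matrices=False); nn=V[2]*np.sign(V[2,2])
    r=cv2.minAreaRect(np.float32((P-med)@V[:2].T)); ctr=med+np.array(r[0])@V[:2]
    print(n,m.sum(),"centroid",med.round(4),"rectctr",ctr.round(4),"size",np.round(r[1],4),"n",nn.round(3),"tilt",np.degrees(np.arccos(nn[2])).round(1),"z",P[:,2].min().round(3),P[:,2].max().round(3))
    h=-nn[:2]/np.linalg.norm(nn[:2]); print(" downhill/hinge dir from free edge:", (-h).round(3), "yaw", np.degrees(np.arctan2(-h[1],-h[0])).round(1))
    # wood
    hsv=cv2.cvtColor(p["frame"],cv2.COLOR_BGR2HSV)
    mw=(hsv[...,1]>90)&(hsv[...,0]>12)&(hsv[...,0]<30)&(abs(w[...,0]-0.6)<.08)&(abs(w[...,1]+.22)<.15)&(w[...,2]>.025)&(w[...,2]<.045)
    W=w[mw]; print(" wood",mw.sum(),W.mean(0).round(4),np.ptp(W,axis=0).round(3))
    rr=cv2.minAreaRect(np.float32(W[:,:2])); print(rr)
    u,v=map(int,w2px(p,ctr)); cr=p["frame"][max(0,v-60):v+60,max(0,u-75):u+75].copy(); cr=cv2.resize(cr,None,fx=4,fy=4,interpolation=cv2.INTER_CUBIC); cv2.circle(cr,(min(u,75)*4,min(v,60)*4),5,(0,0,255),-1); cv2.imwrite(f"pics/{n}_crop.png",cr)
s=read_state(); print(R.from_rotvec(s["eef_rot"]).as_matrix().round(3))
```

```text
top 634 centroid [ 0.5912 -0.241   0.0969] rectctr [ 0.5918 -0.2413  0.0965] size [0.0763 0.058 ] n [0.5   0.018 0.866] tilt 30.0 z 0.076 0.119
 downhill/hinge dir from free edge: [0.999 0.036] yaw 2.1
 wood 690 [ 0.6051 -0.2448  0.0324] [0.048 0.181 0.012]
((0.6054157018661499, -0.25033339858055115), (0.04438156262040138, 0.1807861328125), 1.828128695487976)
side 280 centroid [ 0.5925 -0.2364  0.0978] rectctr [ 0.5937 -0.2385  0.0972] size [0.0737 0.0607] n [0.495 0.025 0.869] tilt 29.7 z 0.077 0.116
 downhill/hinge dir from free edge: [0.999 0.051] yaw 2.9
 wood 522 [ 0.604  -0.2155  0.0329] [0.047 0.156 0.012]
((0.6062183380126953, -0.2342730164527893), (0.04537537321448326, 0.15574990212917328), 1.3791004419326782)
[[ 0.975  0.22  -0.   ]
 [ 0.22  -0.975  0.   ]
 [ 0.    -0.    -1.   ]]
```

View pics/top_crop.png

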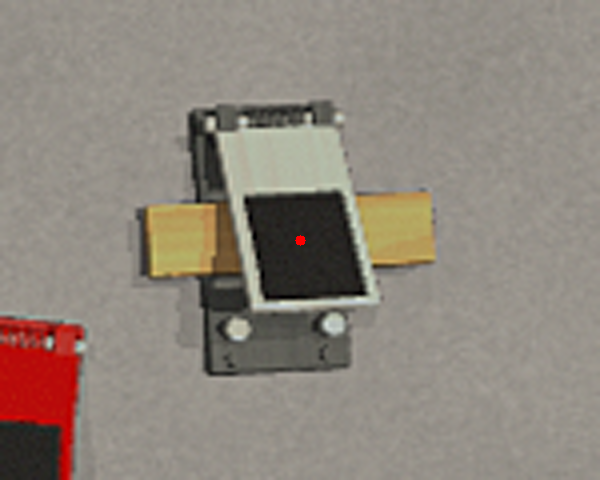

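View pics/side_crop.png

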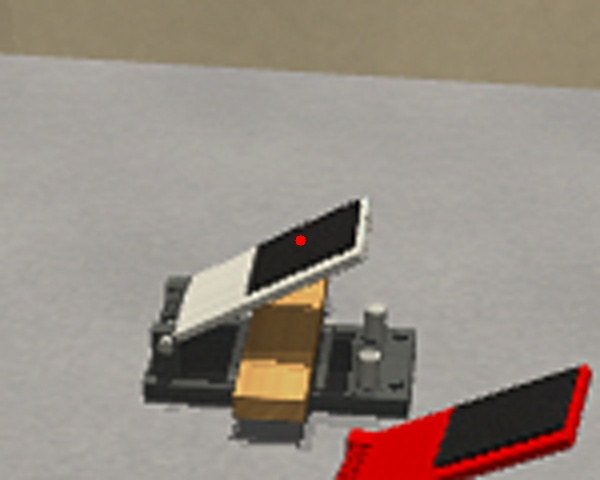

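Both views agree: the aluminium plate tilted 30° has the strip under it. The pad middle is near (0.592, -0.240, 0.097), about 99 mm from the hinge. The 110 mm point at 102 mm height is then at x≈0.584. The jig's yaw is about 2°. I'm closing the fingers and moving above it.

carry_out(steps=[{"linear": [30, -12, 0], "delta_rot": [0, 0, 0.02]}, {"linear": [85, -35, 0], "delta_rot": [0, 0, 0.04]}, {"linear": [140, -57, 0], "delta_rot": [0, 0, 0.06]}, {"linear": [195, -80, 0], "delta_rot": [0, 0, 0.08]}, {"linear": [250, -102, 0], "delta_rot": [0, 0, 0.1]}, {"linear": [305, -125, 0], "delta_rot": [0, 0, 0.12]}, {"linear": [360, -148, 0], "delta_rot": [0, 0, 0.14]}, {"linear": [415, -170, 0], "delta_rot": [0, 0, 0.16]}, {"linear": [470, -193, 0], "delta_rot": [0, 0, 0.175]}, {"linear": [516, -211, 0], "delta_rot": [0, 0, 0.185]}], gripper=0, newtons=20)

```text
t: 1.75
eef_pos: [0.5851, -0.2399, 0.2257]
eef_rot: [3.141, 0.059, 0.0]
force: [-0.1, -1.5, -0.4]
gripper_width: 0.0003
```

carry_out(steps=[{"linear": [-1, 0, 25]}, {"linear": [-1, 0, 55]}, {"linear": [-1, 0, 75]}, {"linear": [-1, 0, 80]}, {"linear": [-1, 0, 80]}])

```text
$.steps[0]: bad value
```

Run:
```python
from h import *
s=read_state(); print(s["t"],s["eef_pos"],s["force"])
p=camera("side"); u,v=map(int,w2px(p,[.59,-.24,.1])); cr=cv2.resize(p["frame"][v-80:v+50,u-80:u+80],None,fx=4,fy=4,interpolation=cv2.INTER_CUBIC); cv2.imwrite("pics/side_pre.png",cr)
p=camera("wrist"); cv2.imwrite("pics/wrist_pre.png",p["frame"])
for d in find_in(p,"loaded_pad"): print(d["score"],c2w(p,d["point"]).round(3))
```

```text
1.75 [ 0.58508255 -0.23986944  0.2256702 ] [-0.0806818  -1.45865585 -0.40653413]
0.88 [ 0.611 -0.238  0.085]
0.67 [ 0.5   -0.065  0.075]
```

View pics/side_pre.png

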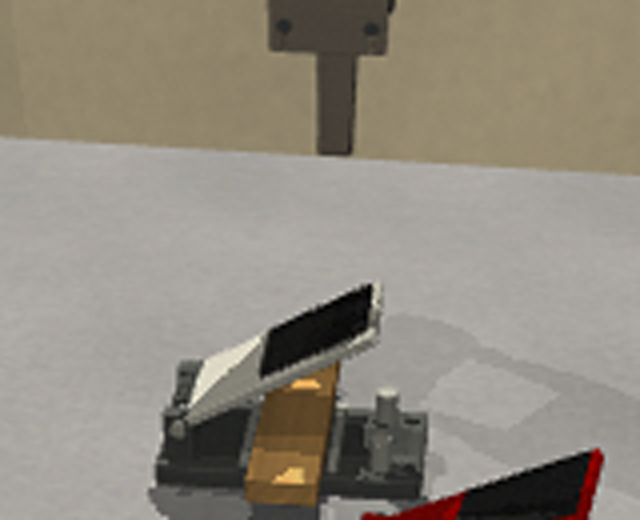

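View pics/wrist_pre.png

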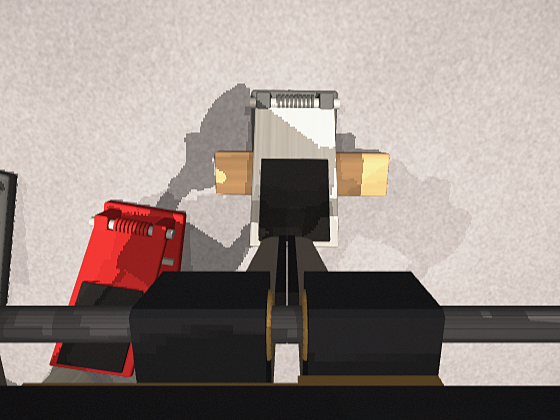

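The side crop shows the closed fingers above the pad, with the strip under that plate at (285,430). The wrist view shows the pad at (295,200), roughly centred ahead of the fingers at (288,250). The move was refused because `delta_rot` is required, so I'm resending it.

carry_out(steps=[{"linear": [-1, 0, 25], "delta_rot": [0, 0, 0]}, {"linear": [-1, 0, 55], "delta_rot": [0, 0, 0]}, {"linear": [-1, 0, 75], "delta_rot": [0, 0, 0]}, {"linear": [-1, 0, 85], "delta_rot": [0, 0, 0]}, {"linear": [-1, 0, 85], "delta_rot": [0, 0, 0]}])

```text
t: 2.52
eef_pos: [0.582, -0.2418, 0.1403]
eef_rot: [-3.141, -0.057, 0.001]
force: [0.3, 0.6, -0.4]
gripper_width: 0.0001
```

Run:
```python
from h import *
s=read_state(); print(s["t"],s["eef_pos"],s["force"])
p=camera("side"); u,v=map(int,w2px(p,[.59,-.24,.1])); cr=cv2.resize(p["frame"][v-80:v+50,u-80:u+80],None,fx=4,fy=4,interpolation=cv2.INTER_CUBIC); cv2.imwrite("pics/side_pre2.png",cr)
```

```text
2.525 [ 0.58203066 -0.24182252  0.14032355] [ 0.30098226  0.61884968 -0.38450351]
```

View pics/side_pre2.png

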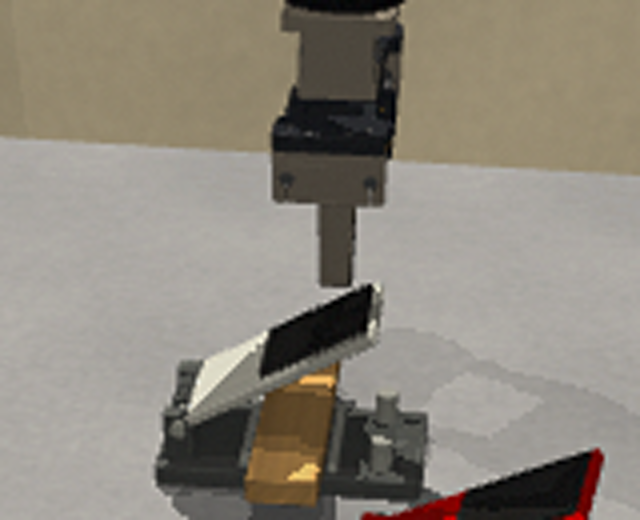

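The crop shows the fingertips at (337,283), just above the pad and over its outer half as planned. Pressing down gradually.

carry_out(steps=[{"linear": [1, -2, 10], "delta_rot": [0, 0, 0]}, {"linear": [1, -2, 18], "delta_rot": [0, 0, 0]}, {"linear": [1, -2, 26], "delta_rot": [0, 0, 0]}, {"linear": [1, -2, 34], "delta_rot": [0, 0, 0]}, {"linear": [1, -2, 42], "delta_rot": [0, 0, 0]}, {"linear": [1, -2, 50], "delta_rot": [0, 0, 0]}, {"linear": [1, -2, 58], "delta_rot": [0, 0, 0]}, {"linear": [1, -2, 66], "delta_rot": [0, 0, 0]}, {"linear": [1, -2, 70], "delta_rot": [0, 0, 0]}, {"linear": [1, -2, 72], "delta_rot": [0, 0, 0]}])

```text
t: 3.82
eef_pos: [0.5828, -0.241, 0.0707]
eef_rot: [3.139, 0.059, -0.003]
force: [-7.9, -1.6, 15.6]
gripper_width: 0.0005
```

carry_out(steps=[{"linear": [0, 0, 3], "delta_rot": [0, 0, 0]}, {"linear": [0, 0, 6], "delta_rot": [0, 0, 0]}, {"linear": [0, 0, 8], "delta_rot": [0, 0, 0]}, {"linear": [0, 0, 9], "delta_rot": [0, 0, 0]}, {"linear": [0, 0, 9], "delta_rot": [0, 0, 0]}])

```text
t: 4.45
eef_pos: [0.5819, -0.241, 0.0616]
eef_rot: [3.139, 0.059, -0.006]
force: [-11.5, -0.5, 15.3]
gripper_width: 0.0004
```

carry_out(steps=[{"linear": [0, 0, 1], "delta_rot": [0, 0, 0]}, {"linear": [0, 0, 2], "delta_rot": [0, 0, 0]}, {"linear": [0, 0, 3], "delta_rot": [0, 0, 0]}, {"linear": [0, 0, 3], "delta_rot": [0, 0, 0]}])

```text
t: 4.95
eef_pos: [0.582, -0.241, 0.0593]
eef_rot: [3.139, 0.059, -0.006]
force: [-12.6, -0.9, 18.5]
gripper_width: 0.0005
```

Run:
```python
from h import *
s=read_state(); print(s["t"],s["eef_pos"],s["force"])
p=camera("side"); u,v=map(int,w2px(p,[.59,-.24,.07])); cr=cv2.resize(p["frame"][v-70:v+50,u-80:u+80],None,fx=4,fy=4,interpolation=cv2.INTER_CUBIC); cv2.imwrite("pics/side_dn.png",cr)
```

```text
4.95 [ 0.58203373 -0.24104336  0.05928914] [-12.60002611  -0.88847368  18.45290081]
```

View pics/side_dn.png

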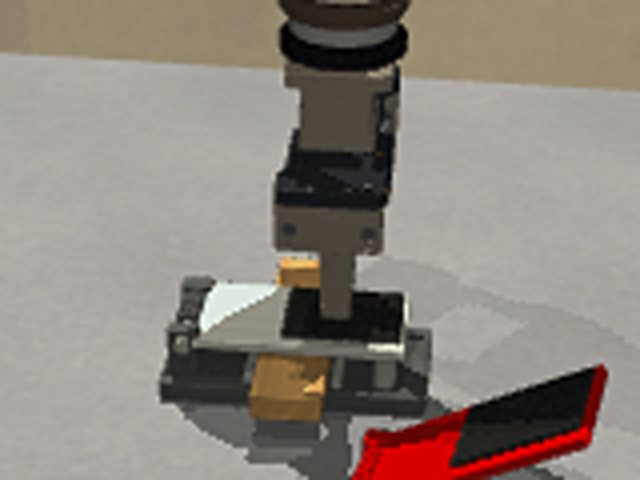

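The plate now looks level or nearly so (fingers on the pad at (337,310)). I'll press a bit more to confirm contact with the stops.

carry_out(steps=[{"linear": [0, 0, 1], "delta_rot": [0, 0, 0]}, {"linear": [0, 0, 1.5], "delta_rot": [0, 0, 0]}, {"linear": [0, 0, 1.5], "delta_rot": [0, 0, 0]}])

```text
t: 5.38
eef_pos: [0.5821, -0.2411, 0.0591]
eef_rot: [3.139, 0.059, -0.007]
force: [-16.5, 1.5, 28.1]
gripper_width: 0.001
```

Force jumped to 28 N with no more travel, so the plate is on its stops. Holding.

carry_out(steps=[{"linear": [0, 0, 0], "delta_rot": [0, 0, 0]}, {"linear": [0, 0, 0], "delta_rot": [0, 0, 0]}, {"linear": [0, 0, 0], "delta_rot": [0, 0, 0]}, {"linear": [0, 0, 0], "delta_rot": [0, 0, 0]}, {"linear": [0, 0, 0], "delta_rot": [0, 0, 0]}, {"linear": [0, 0, 0], "delta_rot": [0, 0, 0]}, {"linear": [0, 0, 0], "delta_rot": [0, 0, 0]}])

```text
t: 6.25
eef_pos: [0.5821, -0.2411, 0.0591]
eef_rot: [3.139, 0.059, -0.007]
force: [-16.6, 2.8, 26.6]
gripper_width: 0.0009
```

Releasing straight up.

carry_out(steps=[{"linear": [0, 0, -8], "delta_rot": [0, 0, 0]}, {"linear": [0, 0, -18], "delta_rot": [0, 0, 0]}, {"linear": [0, 0, -28], "delta_rot": [0, 0, 0]}, {"linear": [0, 0, -38], "delta_rot": [0, 0, 0]}, {"linear": [0, 0, -50], "delta_rot": [0, 0, 0]}, {"linear": [0, 0, -65], "delta_rot": [0, 0, 0]}, {"linear": [0, 0, -85], "delta_rot": [0, 0, 0]}, {"linear": [0, 0, -110], "delta_rot": [0, 0, 0]}, {"linear": [0, 0, -130], "delta_rot": [0, 0, 0]}, {"linear": [0, 0, -140], "delta_rot": [0, 0, 0]}])

```text
t: 7.5
eef_pos: [0.5836, -0.2398, 0.1966]
eef_rot: [3.14, 0.058, 0.002]
force: [0.5, -0.2, -0.3]
gripper_width: 0.0007
```

Run:
```python
from h import *
s=read_state(); print(s["t"],s["eef_pos"],s["force"])
for n in ["side"]:
    p=camera(n); cv2.imwrite("pics/side_end.png",p["frame"]); w=cloud(p); g=p["frame"].max(2)
    m=(g<60)&(abs(w[...,0]-0.59)<.12)&(abs(w[...,1]+.23)<.1)&(w[...,2]>.06)&(w[...,2]<.13)
    k,l,st,c=cv2.connectedComponentsWithStats(m.astype(np.uint8)); i=1+np.argmax(st[1:,4]); P=w[l==i]
    U,S,V=np.linalg.svd(P-P.mean(0),full_matrices=False); print(len(P),P.mean(0),np.degrees(np.arccos(abs(V[2,2]))))
    hsv=cv2.cvtColor(p["frame"],cv2.COLOR_BGR2HSV)
    mw=(hsv[...,1]>90)&(hsv[...,0]>12)&(hsv[...,0]<30)&(abs(w[...,0]-0.6)<.08)&(abs(w[...,1]+.22)<.15)&(w[...,2]>.025)&(w[...,2]<.045)
    W=w[mw]; print(W.mean(0),cv2.minAreaRect(np.float32(W[:,:2])))
```

```text
7.5 [ 0.58361209 -0.23983076  0.19658652] [ 0.45043239 -0.19638738 -0.2673538 ]
297 [ 0.59276121 -0.23539902  0.09741828] 29.61750927420827
[ 0.60418454 -0.21583209  0.03302027] ((0.6060060262680054, -0.2332962453365326), (0.045392170548439026, 0.1585286259651184), 1.1434043645858765)
```

View pics/side_end.png

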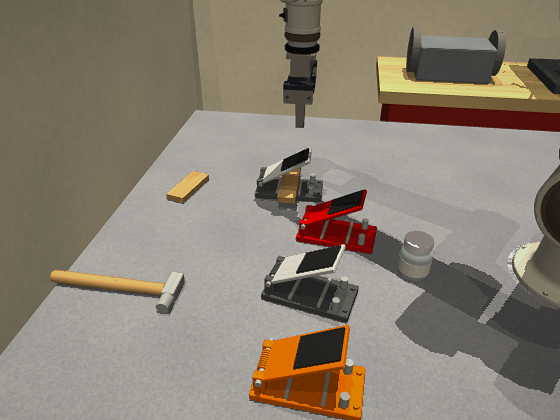

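The plate is back up at 29.6°, the strip hasn't moved, and the tool is clear above at (300,125). Everything else is where it was.

```bash
python3 -c "
from cell import finish_job; print(finish_job())"
```

```text
the job is handed in; nothing more can be done
None
```

I pressed the loaded jig's plate down to its stops, held it there for about a second, let it spring back up, and handed the job in at about 7.5 s.

- **Level:** the TCP stopped at z = 0.059 m, so the fingertips were at the expected 48 mm. In the last push the force rose from 18 N to 28 N with almost no travel, which shows the plate was on its stops. I saw no reading above about 28 N vertically or 17 N sideways.
- **Hold:** the plate was on the stops from about t = 5.0–5.4 s to 6.25 s. The exact moment it reached level is not known, so the hold lasted between 0.9 and 1.3 s.
- **After release:** the plate's tilt measured 29.6°, against 29.7° before in the same view. The strip's position agreed to within 1 mm. The side picture showed the empty jig, both look-alikes, the jar, the hammer and the offcut where they were. The force on the tool was about zero.
- **Disagreement:** the visible black pad's middle measured 97 mm high, about 99 mm from the hinge, not the stated 102 mm and 110 mm. It does match the stated pad span of 61 to 137 mm. I pressed at the 110 mm point, and the fingers stayed on the pad.
- **Refused call:** one move call was refused because I left out `delta_rot`. Nothing moved, and I resent it.

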